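# Engage the loaded station of a jar mill through its H-gate

### The arm

A 6-joint arm with a two-finger parallel gripper is mounted at the origin on the work surface. World frame = base frame: x ahead of the robot, y to its left, z up, the work surface at z = 0. Lengths are in m, angles in rad, forces in N, time in s.
With the tool pointing down it reaches from about 0.3 to 0.75 m from the base axis. Payload 8.5 kg.
Tool frame: the origin (TCP) lies between the finger pads; the fingertips stand 8 mm ahead of it and the grasp point (between the pads) lies 11 mm behind it; z points along the fingers, y is the line along which they close (so a half turn about z gives the same grasp; the last joint's range is limited). The gripper opens to 85 mm and grips with 20 to 120 N. Pads are 22 mm wide; open, the fingers measure 114 mm over their backs; the gripper's body (76 mm by 85 mm) begins 54 mm behind the grasp point. The pads swing forward as they close: fully open they stand 13 mm farther back than shut.
Start: joints at [0.907, 0.381, 1.297, -0, 1.464, -0.215], TCP at [0.239, 0.496, 0.239] pointing down, gripper open.
Joint ranges: [-3.11, 3.11], [-0.89, 2.33], [0.22, 2.48], [-1.42, 4.56], [0.17, 2.85], [-2.88, 2.88]. Speed limits (rad/s): [2.39, 2.39, 3.14, 3.14, 3.14, 3.14].

### API

Orientations are given as a unit quaternion [x, y, z, w].
In Python, from cell import bot, camera, sign_off gives the robot as it stands.
- The arm moves only by the tool play_rows, never from a script. Its argument "moves" is text: rows parted by semicolons, each of 4 numbers parted by spaces: the shift along the tool's x, y, z in cm, then the turn about the tool's z in rad. A call has 1 to 5 rows; each row shifts and turns the commanded pose from where the row before left it, along the tool's axes as they then stand; what a row does not reach is not made up. A row lasts 1/12 s, in which the tool goes at most 41.7 mm and 7.16 degrees, less where a joint would pass 70% of its speed; a pose out of reach is approached as far as the arm can. A call is refused whole if a number of a shift passes 4.17 or a number of a turn 0.125, either way. A call with a gripper value outside its range is refused whole. "claw" is the closure, from 0 (fully open) to 1 (shut), set as the call begins (left out, the last holds). The fingers move at their own pace and stop on an object; "force" is the grip in N (left out, the last holds). Time passes only in rows, so rows that do not move let the fingers close. It gives the time, the measured TCP pose, the force, the opening and the grip force at its end, in the units of the state.
- bot.sense(): the state, without advancing time (a new reading comes with each control period).
- camera(name): name is "scene" or "top" or "wrist"; returns a dict with "image" (480x640x3 uint8, red, green, blue), "vfov" (degrees; the focal length in pixels is half the picture's height over the tangent of half this angle, whatever the lens; pixels are square), "cx", "cy" (the principal point, pixels), "world_from_camera" (4x4, takes a point from camera to world coordinates); the wrist camera has in their place "tool_from_camera" (4x4, takes a point from camera to tool coordinates, whose origin is the TCP and whose axes are the flange's). Camera axes: x right, y down, z forward; pixel columns grow to the right and rows downward; lengths in m; the calibration is good to about 2 mm. A picture is of the moment at which its call begins: read the wrist's pose just before it. There is no depth.
- sign_off(): hands the job in; it is judged then, once.
The state is a dict: "time_s": time; "joint_positions": joint angles; "qvel": joint speeds; "joint_torque": joint torques, N m; "eef_pos": TCP position; "tcp_rot": TCP orientation; "wrist_force": force on the tool from outside, world axes, zero at the start; "wrist_torque": the same for the moment, N m; "grip_width": finger opening in m; "gripper_force": force on a finger pad.
Only numpy, scipy, OpenCV 4.12 (cv2) and the standard library are available. Lean on these libraries where they do the work, as an engineer would, in place of code of your own. Each camera call takes 0.05 s, during which the arm holds its last target. There are 200 camera calls.

### The job

The gated lever on top of the two-station jar mill stands somewhere in its idle rail, the one away from the stations. Push it with the fingers through the H-shaped gate to the slot beside the station that holds the tall lidded jar (the other station holds only the flat balance weight) until it is fully home at the end of that slot, without running it into the other station's slot on the way. Leave the jar, the weight, the glass dish and the vial where they stand, then let go of the lever and move clear.

Things in the scene. Friction and masses are not known exactly. Their poses are not given: they have to be found in the camera images.
- machine: Jar mill, a cream housing fixed to the bench, top face 85 mm above it. Origin on the bench, under the centre of the gate; x runs along the rails of the H, away from the robot; y runs along the crossbar from the idle rail to the stations; z up. The housing spans x -105..105, y -105..245 mm.
- gate_center (a point): Centre of the gate's upper face, 93 mm above the bench; axes as the machine's. A flat steel frame, 124 (x) by 112 (y) mm, with an H cut in it: idle rail at y = -35, station rail at y = +35, each running x -48..48 mm and 15 mm wide; the crossbar joins them at x = 0, 22 mm wide. Solid steel tongues fill the rest between the rails.
- stations_mid (a point): Point midway between the two stations, on the housing's top, 165 mm along the machine's y from the gate's centre. The stations are seat rings, 78 mm across and 10 mm high, at x = +58 (far) and x = -58 mm (near) from here. The far one belongs to the far slot (x > 0) of the station rail, the near one to its near slot (x < 0).
- carriage (a joint): Lever position across the gate, m, along the machine's y, 0 at the gate's centre: -0.035 is the idle rail, +0.035 the station rail (end stops there). Slides with about 2.5 N of friction and stays where it is left.
- lever (a joint): Lever position along the rails, m, along the machine's x, 0 in line with the crossbar: -0.040 is the near end, +0.040 the far end of a rail (end stops there). Slides upright (does not tilt) with about 2.5 N of friction, stays where it is left, no spring or detent; it can pass the crossbar only within about 5 mm of 0.
- lever_grip (a point): Middle of the lever's knob, on its axis, 130 mm above the bench. The knob is black, round, from 104 to 158 mm above the bench, 22 mm across at its foot, 25 mm at this point, 28 mm at its widest (147 mm up); below it a steel pin 12 mm across goes down into the gate. It cannot be lifted out. Push it from the side; the space round it is free.
- jar_center (a point): Centre of the lidded steel grinding jar, 68 mm tall, 60 mm across (lid 66 mm, with a 24 mm knob on top); stands loose in one of the two stations, its foot 85 mm and its top 153 mm above the bench. Which station it is in varies.
- weight_center (a point): Centre of the steel balance weight, a flat disc 60 mm across and 18 mm thick with a 16 mm stub on top, 32 mm tall in all; stands loose in the station that the jar does not use.
- dish_center (a point): Centre of a covered glass dish, 92 mm across, 16 mm tall, loose on the bench beside the mill; to be left alone.
- vial_center (a point): Centre of a capped sample vial, 28 mm across, 50 mm tall, loose on the bench beside the mill; to be left alone.
Things that resemble listed ones, but are neither listed nor needed, are in the scene too. Leave any brown, turquoise or yellow look-alike of the part that bears jar_center alone.

How it is judged:
On the way:
1. the lever has crossed the gate into the station rail (value of joint carriage above 0.03 m), for 0.1 s.
At the end, for the whole second after the job is handed in: The lever is in the station rail, within 5 mm of the end stop of the slot on the jar's side, at rest; jar and weight are within 8 mm, dish and vial within 15 mm of where they stood (value of joint carriage above 0.03 m and ((x of jar_center in the frame of machine above 0 m and value of joint lever above 0.035 m) or (x of jar_center in the frame of machine below 0 m and value of joint lever below -0.035 m)) and velocity of joint lever between -0.01 and 0.01 m/s and linear speed of jar below 0.02 m/s and not (distance of jar_center from where it was at the start of the episode above 0.008 m) and not (distance of weight_center from where it was at the start of the episode above 0.008 m) and not (distance of dish_center from where it was at the start of the episode above 0.015 m) and not (distance of vial_center from where it was at the start of the episode above 0.015 m)); the robot touches nothing.
It fails at once if the lever is run more than 20 mm into the slot of the station without the jar (value of joint carriage above 0.03 m and ((x of jar_center in the frame of machine above 0 m and value of joint lever below -0.02 m) or (x of jar_center in the frame of machine below 0 m and value of joint lever above 0.02 m))).
It fails at once if the jar or the balance weight is shifted by more than 8 mm, lifted or carried (distance of any of jar_center, weight_center from where it was at the start of the episode above 0.008 m).
It fails at once if the dish or the vial is shifted by more than 15 mm, lifted or carried (distance of any of dish_center, vial_center from where it was at the start of the episode above 0.015 m).
It also fails if it takes over 54 s, if anything falls off the work surface, if the arm or the gripper's body presses on something with over 40 N, if the wrist force passes 120 N, or if a joint passes its speed limit or range.

## Working session

There is one attempt and no reset: what is moved stays moved. The work goes in short steps, Python scripts to look and compute and a tool call to move; the robot and the scene stay as the last step left them, time stands still between calls to the robot, and variables do not carry over. Pictures are saved under pics/ and viewed, at most 10 in all, crops included, and the job is handed in when it is done.

Besides the shell and the picture viewer there is one more tool, called as name(argument=value, ...) on one line, values as JSON. play_rows: Moves the arm, as the interface text tells. Its arguments: {"type":"object","properties":{"moves":{"type":"string"},"claw":{"type":"number"},"force":{"type":"number"}},"required":["moves"]}

```bash
mkdir -p pics; cat > h.py <<'E'
import numpy as np, cv2
from cell import bot,camera,sign_off
def ray(c,u,v,T=None):
    f=240/np.tan(np.radians(c["vfov"])/2); T=c["world_from_camera"] if T is None else T
    T=np.array(T); d=T[:3,:3]@np.array([(u-c["cx"])/f,(v-c["cy"])/f,1]); return T[:3,3],d
def onz(c,u,v,z,T=None):
    o,d=ray(c,u,v,T); return o+d*(z-o[2])/d[2]
E
python3 - <<'E'
from h import *
import pickle
s=bot.sense();print(s["time_s"],s["eef_pos"],s["tcp_rot"])
for n in("top","scene"):
    c=camera(n);pickle.dump(c,open(n+".pkl","wb"));cv2.imwrite(f"pics/{n}0.png",c["image"][:,:,::-1]);print(n,c["vfov"],c["cx"],c["cy"],np.round(c["world_from_camera"],3).tolist())
E
```

```text
0.0 [0.23844977 0.49528934 0.2386907 ] [ 2.22505840e-01  9.74931066e-01 -6.89948233e-04 -3.03219919e-04]
top 56.751362286372554 317.8022879440995 241.9731621564535 [[0.002, -0.993, 0.115, 0.504], [-1.0, -0.003, -0.002, 0.095], [0.002, -0.115, -0.993, 0.958], [0.0, 0.0, 0.0, 1.0]]
scene 54.140921555572405 322.1578939644137 240.0964586758472 [[0.456, 0.57, -0.684, 1.184], [0.89, -0.296, 0.347, -0.177], [-0.005, -0.767, -0.642, 0.639], [0.0, 0.0, 0.0, 1.0]]
```

View pics/top0.png

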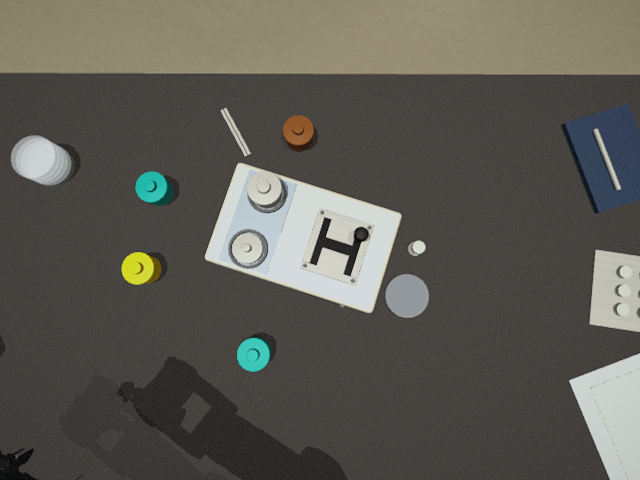

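View pics/scene0.png

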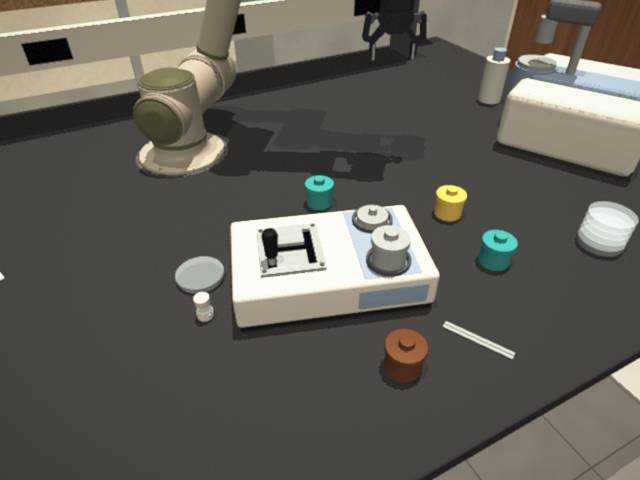

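The top view shows the grey jar at (266,190) in the far station and the weight at (248,248) in the near one. The lever knob is at (361,234), in the idle rail toward its far end. Look-alikes for the jar are brown (298,131), turquoise (152,187) and (254,354), and yellow (139,268); none stand in the mill, so the grey one is the jar. The only thing like the lever is the black knob at (361,234).

```bash
python3 - <<'E'
from h import *
import pickle
c=pickle.load(open("top.pkl","rb"));im=c["image"]
m=cv2.inRange(im,(150,150,150),(255,255,255))
m=cv2.morphologyEx(m,cv2.MORPH_CLOSE,np.ones((5,5)))
cs,_=cv2.findContours(m,cv2.RETR_EXTERNAL,cv2.CHAIN_APPROX_NONE)
for k in cs:
    if cv2.contourArea(k)>8000 : 
        M=cv2.minAreaRect(k);b=cv2.boxPoints(M);print(b.tolist(),M)
        P=np.array([onz(c,u,v,.083) for u,v in b]);print(P.round(4).tolist());
        for i in range(4): d=P[(i+1)%4]-P[i];print(np.linalg.norm(d),np.degrees(np.arctan2(d[1],d[0])))
# H
bl=cv2.inRange(im,(0,0,0),(50,50,50));r=np.zeros_like(bl);r[205:285,305:375]=bl[205:285,305:375]
cs,_=cv2.findContours(r,cv2.RETR_EXTERNAL,cv2.CHAIN_APPROX_NONE)
for k in cs:
    if cv2.contourArea(k)>30: print(cv2.contourArea(k),cv2.minAreaRect(k),cv2.boundingRect(k))
for n,u,v,z in(("knob",361,234,.15),("jar",266,189,.145),("wt",247,248,.11),("gateA",325,219,.09),("vial",417,248,.05),("dish",407,296,.016)): print(n,onz(c,u,v,z).round(4))
cv2.imwrite("pics/crop.png",cv2.resize(im[150:320,200:430,::-1],None,fx=3,fy=3,interpolation=cv2.INTER_CUBIC))
E
```

```text
[[203.23513793945312, 259.5152282714844], [235.03775024414062, 160.13206481933594], [402.8171081542969, 213.82144165039062], [371.0144958496094, 313.20458984375]] ((303.026123046875, 236.6683349609375), (176.1603546142578, 104.34757232666016), 17.744670867919922)
[[0.5697, 0.3194, 0.083], [0.7715, 0.2615, 0.083], [0.6622, -0.0762, 0.083], [0.4658, -0.0104, 0.083]]
0.20991157434366362 -16.014360215468976
0.354906674278885 -107.93312679135353
0.20711453284182452 161.48080428900755
0.3457702650472805 72.51265328589221
831.0 ((339.47955322265625, 245.9798583984375), (46.198577880859375, 49.38645935058594), 17.969139099121094) (310, 218, 58, 57)
knob [0.6124 0.0145 0.15  ]
jar [0.6973 0.1906 0.145 ]
wt [0.5901 0.2293 0.11  ]
gateA [0.6501 0.0794 0.09  ]
vial [ 0.597  -0.1104  0.05  ]
dish [ 0.4989 -0.0947  0.016 ]
```

View pics/crop.png

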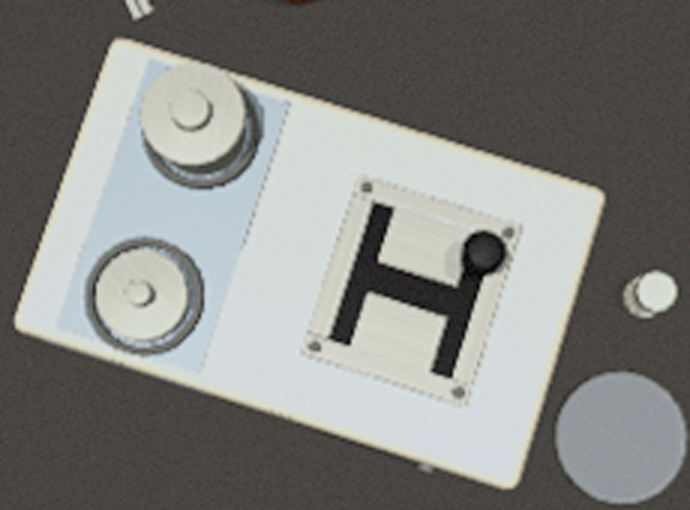

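The crop confirms the tall grey jar at the far station, and the knob at crop (484,252) in the far half of the idle rail. The gate's screws are at crop (367,188), (508,233), (459,392) and (315,346). I'll take the gate frame from those.

```bash
python3 - <<'E'
from h import *
import pickle
from scipy.spatial.transform import Rotation as R
c=pickle.load(open("top.pkl","rb"))
P=np.array([onz(c,200+(u+.5)/3-.5,150+(v+.5)/3-.5,.093) for u,v in((367,188),(508,233),(459,392),(315,346))])
g=P.mean(0);
ax=(P[0]-P[3]+P[1]-P[2]);ay=(P[0]-P[1]+P[3]-P[2])
print(g,np.linalg.norm(ax)/2,np.linalg.norm(ay)/2,np.degrees(np.arctan2(ax[1],ax[0])),np.degrees(np.arctan2(ay[1],ay[0]))-90)
th=np.arctan2(ay[1],ay[0])-np.pi/2;th=(th+np.arctan2(ax[1],ax[0]))/2
k=onz(c,200+484.5/3-.5,150+252.5/3-.5,.147)
A=np.array([[np.cos(th),np.sin(th)],[-np.sin(th),np.cos(th)]])
for n,p in(("knob",k),("jar",onz(c,265.5,189,.14)),("wt",onz(c,247,248,.11))):print(n,p.round(4),(A@(p-g)[:2]).round(4))
s=bot.sense();Rm=R.from_quat(s["tcp_rot"]).as_matrix();print(Rm.round(3).tolist(), "yaw tool y",np.degrees(np.arctan2(Rm[1,1],Rm[0,1])))
E
```

```text
[0.59607278 0.05577598 0.093     ] 0.10927157274133897 0.09752519879502644 -17.7053632419279 -17.676232099029505
knob [0.6134 0.0142 0.147 ] [ 0.0291 -0.0344]
jar [0.6985 0.1922 0.14  ] [0.0561 0.1611]
wt [0.5901 0.2293 0.11  ] [-0.0585  0.1635]
[[-0.901, 0.434, -0.001], [0.434, 0.901, -0.001], [0.0, -0.001, -1.0]] yaw tool y 64.28646381881637
```

play_rows(moves="0 0 0 -0.07;0 0 0 -0.07;-3.3 -2.3 0 0;-3.3 -2.3 0 0;-3.3 -2.3 0 0", claw=0, force=40)

```text
time_s: 0.52
eef_pos: [0.3121, 0.3986, 0.2389]
tcp_rot: [0.153, 0.988, -0.0, -0.0]
wrist_force: [1.1, 0.7, 0.8]
grip_width: 0.085
gripper_force: 0.0
```

play_rows(moves="-3.3 -2.3 0 0;-3.3 -2.3 0 0;-3.3 -2.3 0 0;-3.3 -2.3 0 0;-3.3 -2.3 0 0")

```text
time_s: 0.93
eef_pos: [0.4349, 0.2382, 0.2392]
tcp_rot: [0.154, 0.988, -0.0, -0.0]
wrist_force: [1.5, 1.4, -0.0]
grip_width: 0.0854
gripper_force: 0.0
```

play_rows(moves="-3.3 -2.3 0 0;-3.3 -2.3 0 0;-3.3 -2.3 0 0;-3.3 -2.3 0 0;0 0 0 0")

```text
time_s: 1.35
eef_pos: [0.5353, 0.107, 0.2383]
tcp_rot: [0.157, 0.988, -0.001, 0.0]
wrist_force: [-1.3, 0.2, -0.9]
grip_width: 0.0854
gripper_force: 0.0
```

```bash
cat > w.py <<'E'
from h import *
import sys
from scipy.spatial.transform import Rotation as R
s=bot.sense();c=camera("wrist")
W=np.eye(4);W[:3,:3]=R.from_quat(s["tcp_rot"]).as_matrix();W[:3,3]=s["eef_pos"]
T=W@np.array(c["tool_from_camera"])
th=np.radians(-17.7);mx=np.array([np.cos(th),np.sin(th),0]);my=np.array([-np.sin(th),np.cos(th),0]);g=np.array([.5961,.0558,0])
mf=lambda p:np.round([(p-g)@mx,(p-g)@my,p[2]],4)
print("t",s["time_s"],"tcp world",s["eef_pos"].round(4) if hasattr(s["eef_pos"],"round") else s["eef_pos"],"machine",mf(np.array(s["eef_pos"])),"toolx yaw",np.degrees(np.arctan2(W[1,0],W[0,0])),"F",np.round(s["wrist_force"],1))
f=240/np.tan(np.radians(c["vfov"])/2)
def proj(p):
    q=np.linalg.inv(T)@np.append(p,1);return (q[:2]/q[2]*f+[c["cx"],c["cy"]]).round()
print("expect knob",proj(g+.029*mx-.035*my+[0,0,.147]))
cv2.imwrite("pics/"+sys.argv[1],c["image"][:,:,::-1])
import pickle;pickle.dump((c,T),open("w.pkl","wb"))
E
python3 w.py w1.png
```

```text
t 1.35 tcp world [0.5353 0.107  0.2383] machine [-0.0735  0.0303  0.2383] toolx yaw 161.9871102106323 F [-1.3  0.2 -0.9]
expect knob [228. 368.]
```

View pics/w1.png

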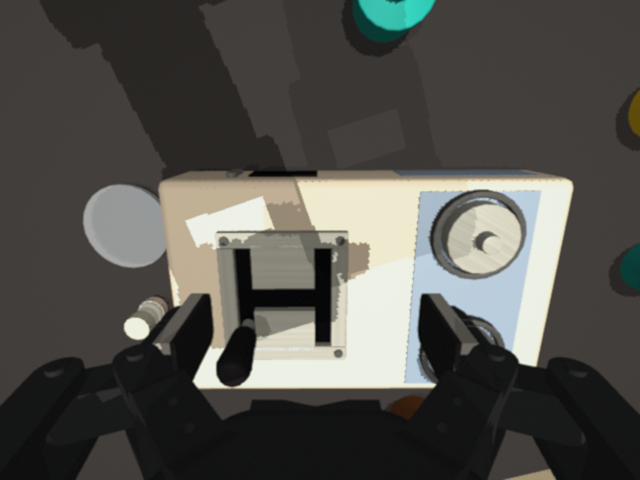

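The wrist view shows the knob's head at about (236,367), against (228,368) expected. The gate screws are at (224,241), (343,240) and (337,353). I'll check the offset against the screws.

```bash
python3 - <<'E'
from h import *
import pickle
c,T=pickle.load(open("w.pkl","rb"))
th=np.radians(-17.7);mx=np.array([np.cos(th),np.sin(th),0]);my=np.array([-np.sin(th),np.cos(th),0]);g=np.array([.5961,.0558,0])
for u,v,z in((224,241,.093),(343,240,.093),(337,353,.093),(236,367,.15),(238,295,.093),(322,295,.093)):
    p=onz(c,u,v,z,T);print(u,v,((p-g)@mx).round(4),((p-g)@my).round(4))
r=c["image"][300:400,205:265].min(2);print(T[:3,3].round(3))
m=cv2.inRange(c["image"],(0,0,0),(40,40,40))[320:400,205:270]
for y in range(0,80,8): x=np.where(m[y])[0]; print(320+y, x.min()+205 if len(x) else 0, x.max()+205 if len(x) else 0)
E
```

```text
224 241 -0.0552 -0.0451
343 240 -0.0555 0.0549
337 353 0.0548 0.0511
236 367 0.0258 -0.0284
238 295 -0.0052 -0.0368
322 295 -0.0048 0.0372
[0.467 0.131 0.373]
320 205 243
328 205 251
336 205 255
344 205 254
352 224 252
360 219 251
368 217 250
376 219 247
384 226 238
392 0 0
```

play_rows(moves="-3.4 -2.2 0 0;-3.4 -2.2 0 0;-3.35 -2.1 0 0;0 0 0 0;0 0 0 0")

```text
time_s: 1.82
eef_pos: [0.6091, 0.019, 0.2383]
tcp_rot: [0.154, 0.988, 0.0, -0.001]
wrist_force: [-0.5, -0.0, 0.3]
grip_width: 0.0853
gripper_force: 0.0
```

```bash
python3 w.py w2.png
```

```text
t 1.8167 tcp world [0.6091 0.019  0.2383] machine [ 0.0236 -0.0311  0.2383] toolx yaw 162.22674651756526 F [-0.5 -0.   0.3]
expect knob [307. 247.]
```

View pics/w2.png

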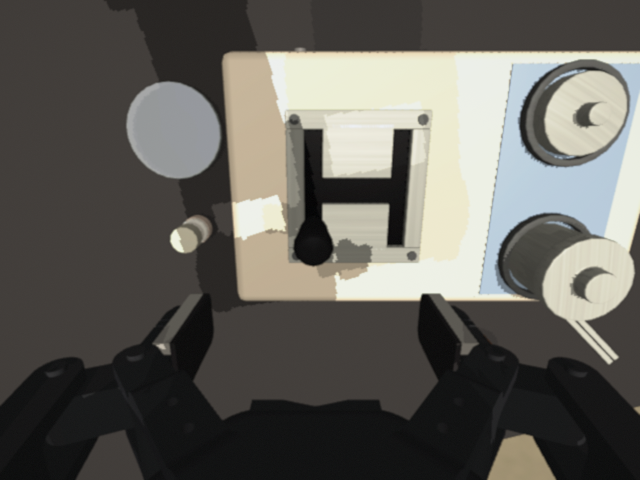

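The wrist view shows the knob's head at (313,244), within 3–4 mm of where I expected it, and the fingers straddle it along y. I'll descend with a small correction.

play_rows(moves="-0.4 -0.2 3 0;0 0 3 0;0 0 3 0;0 0 2.5 0;0 0 0 0")

```text
time_s: 2.28
eef_pos: [0.609, 0.0185, 0.1199]
tcp_rot: [0.153, 0.988, 0.0, -0.005]
wrist_force: [-0.6, -0.0, -1.5]
grip_width: 0.0851
gripper_force: 0.0
```

```bash
python3 w.py w3.png
```

```text
t 2.2833 tcp world [0.609  0.0185 0.1199] machine [ 0.0237 -0.0316  0.1199] toolx yaw 162.41606980110208 F [-0.6 -0.  -1.5]
expect knob [302. 353.]
```

View pics/w3.png

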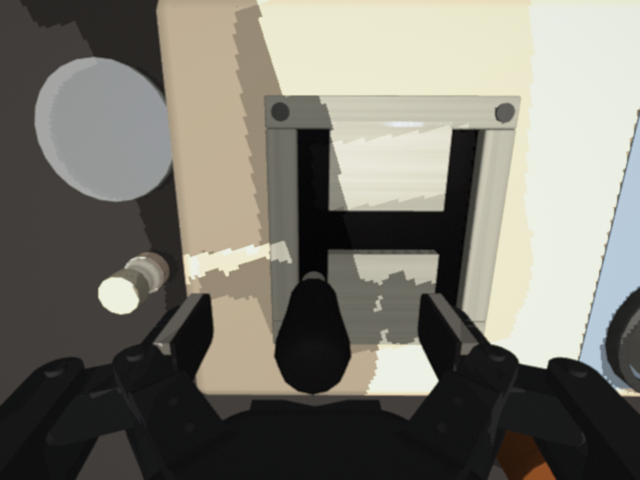

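The knob at (313,345) lies midway between the finger pads. I'll nudge forward and close.

play_rows(moves="-0.4 0 0 0;0 0 0 0;0 0 0 0;0 0 0 0;0 0 0 0", claw=1, force=40)

```text
time_s: 2.75
eef_pos: [0.6162, 0.0151, 0.1253]
tcp_rot: [0.154, 0.988, -0.0, 0.001]
wrist_force: [0.7, -0.3, 10.5]
grip_width: 0.026
gripper_force: 41.0
```

play_rows(moves="0 0 0 0;0 0 0 0;0 0 0 0;0 0 0 0;0 0 0 0")

```text
time_s: 3.17
eef_pos: [0.6163, 0.0151, 0.1254]
tcp_rot: [0.154, 0.988, 0.0, 0.001]
wrist_force: [-0.9, -0.2, 6.0]
grip_width: 0.0254
gripper_force: 39.1
```

```bash
python3 w.py w4.png
```

```text
t 3.1667 tcp world [0.6163 0.0151 0.1254] machine [ 0.0316 -0.0327  0.1254] toolx yaw 162.30358297625304 F [-0.9 -0.2  6. ]
expect knob [305. 326.]
```

play_rows(moves="0.75 0 0 0;0.75 0 0 0;0.75 0 0 0;0.7 0 0 0;0 0 0 0")

```text
time_s: 3.63
eef_pos: [0.5874, 0.0243, 0.1254]
tcp_rot: [0.154, 0.988, -0.0, 0.001]
wrist_force: [-1.7, 0.7, 6.4]
grip_width: 0.0258
gripper_force: 39.2
```

```bash
python3 w.py w5.png; python3 - <<'E'
from h import *
c=camera("top");cv2.imwrite("pics/t5.png",cv2.resize(c["image"][180:300,280:420,::-1],None,fx=5,fy=5,interpolation=cv2.INTER_CUBIC))
E
```

```text
t 3.6333 tcp world [0.5874 0.0243 0.1254] machine [ 0.0013 -0.0326  0.1254] toolx yaw 162.32090624265382 F [-1.7  0.7  6.4]
expect knob [306. 395.]
```

View pics/w5.png

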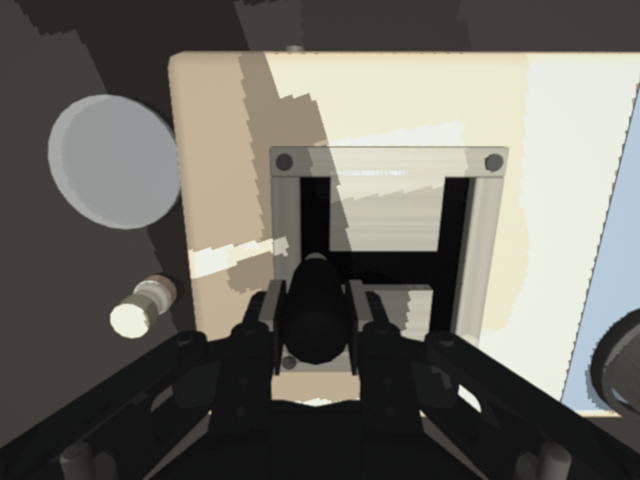

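The wrist view shows the knob held between the pads. The near edge of its pin is at (317,253), and the crossbar spans rows 252–287.

```bash
python3 - <<'E'
from h import *
import pickle
c,T=pickle.load(open("w.pkl","rb"))
th=np.radians(-17.7);mx=np.array([np.cos(th),np.sin(th),0]);my=np.array([-np.sin(th),np.cos(th),0]);g=np.array([.5961,.0558,0])
for n,u,v,z in(("pin foot-edge",317,253,.100),("same .104",317,253,.104),("screw",284,162,.093),("screw",494,162,.093),("xbar near",390,252,.093),("xbar far",390,286,.093),("knob lower right top far",316,363,.15)):
    p=onz(c,u,v,z,T);print(n,((p-g)@mx).round(4),((p-g)@my).round(4))
E
```

```text
pin foot-edge -0.0127 -0.0304
same .104 -0.0141 -0.0304
screw -0.0554 -0.0459
screw -0.0554 0.0526
xbar near -0.0106 0.0066
xbar far 0.0082 0.0078
knob lower right top far 0.0123 -0.031
```

play_rows(moves="-0.15 0 0 0;0 0.6 0 0;0 0.8 0 0;0 0.8 0 0;0 0 0 0")

```text
time_s: 4.15
eef_pos: [0.5963, 0.0454, 0.1253]
tcp_rot: [0.153, 0.988, 0.0, 0.001]
wrist_force: [-0.5, 2.7, 8.6]
grip_width: 0.0263
gripper_force: 39.4
```

play_rows(moves="0 1.2 0 0;0 1.2 0 0;0 1.2 0 0;0 1.1 0 0;0 0 0 0")

```text
time_s: 4.57
eef_pos: [0.6105, 0.0897, 0.1254]
tcp_rot: [0.153, 0.988, -0.001, 0.001]
wrist_force: [-0.4, -0.5, 8.5]
grip_width: 0.0258
gripper_force: 39.7
```

```bash
python3 w.py w6.png
```

```text
t 4.5667 tcp world [0.6105 0.0897 0.1254] machine [0.0034 0.0367 0.1254] toolx yaw 162.37420404168202 F [-0.4 -0.5  8.5]
expect knob [127. 390.]
```

View pics/w6.png

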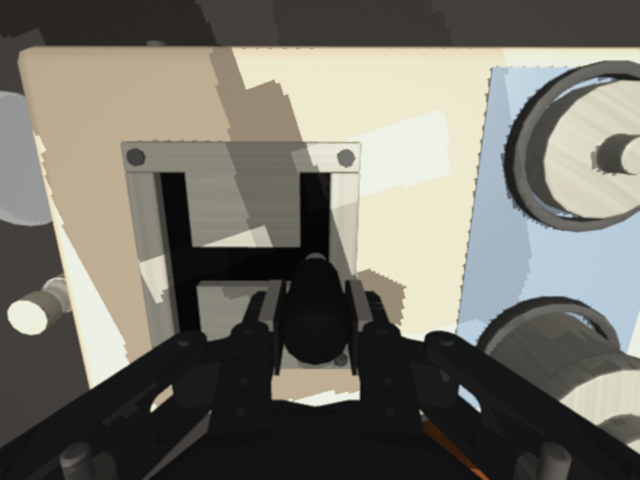

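The lever has crossed: the pin at column 316 is central in the station rail (columns 300–330). Now I'll drive it to the far end.

play_rows(moves="-0.9 0.05 0 0;-0.9 0 0 0;-0.9 0 0 0;-0.9 0 0 0;0 0 0 0")

```text
time_s: 5.03
eef_pos: [0.646, 0.0784, 0.1254]
tcp_rot: [0.154, 0.988, 0.0, 0.001]
wrist_force: [2.2, -0.4, 7.1]
grip_width: 0.026
gripper_force: 39.6
```

play_rows(moves="-0.3 0 0 0;-0.2 0 0 0;-0.2 0 0 0;0 0 0 0;0 0 0 0")

```text
time_s: 5.45
eef_pos: [0.6487, 0.0776, 0.1251]
tcp_rot: [0.153, 0.988, -0.0, -0.003]
wrist_force: [-15.3, 2.5, 13.4]
grip_width: 0.0259
gripper_force: 40.0
```

The lever is on the stop: travel halted and 15 N pushes back. I'll unload, open, rise and look.

play_rows(moves="0.2 0 0 0;0 0 0 0;0 0 0 0;0 0 0 0;0 0 0 0", claw=0)

```text
time_s: 5.87
eef_pos: [0.6496, 0.0773, 0.1241]
tcp_rot: [0.154, 0.988, -0.0, -0.0]
wrist_force: [-0.3, -0.1, 0.2]
grip_width: 0.0841
gripper_force: 0.0
```

play_rows(moves="0 0 0 0;0 0 -2 0;0 0 -3 0;0 0 -3 0;0 0 -3 0")

```text
time_s: 6.28
eef_pos: [0.6493, 0.0773, 0.2355]
tcp_rot: [0.154, 0.988, -0.0, -0.0]
wrist_force: [0.4, 0.2, -0.3]
grip_width: 0.0856
gripper_force: 0.0
```

play_rows(moves="4 -2 -2 0;4 -2 0 0;4 -2 0 0;4 0 0 0;0 0 0 0")

```text
time_s: 6.7
eef_pos: [0.485, 0.0722, 0.2513]
tcp_rot: [0.153, 0.988, 0.0, -0.002]
wrist_force: [1.0, -0.4, 1.7]
grip_width: 0.0855
gripper_force: 0.0
```

```bash
python3 w.py w7.png; python3 - <<'E'
from h import *
c=camera("top");cv2.imwrite("pics/t7.png",cv2.resize(c["image"][150:320,200:430,::-1],None,fx=3,fy=3,interpolation=cv2.INTER_CUBIC))
E
```

```text
t 6.7 tcp world [0.485  0.0722 0.2513] machine [-0.1108 -0.0182  0.2513] toolx yaw 162.34071002484387 F [ 1.  -0.4  1.7]
expect knob [293. 397.]
```

View pics/w7.png

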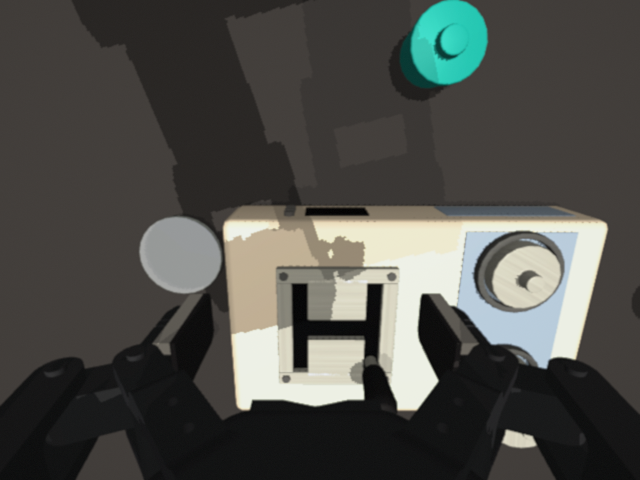

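The wrist view shows the lever in the station rail, its pin at (370,360) by the far end (row 372). The robot is clear. I'll use the last look on the top view.

View pics/t7.png

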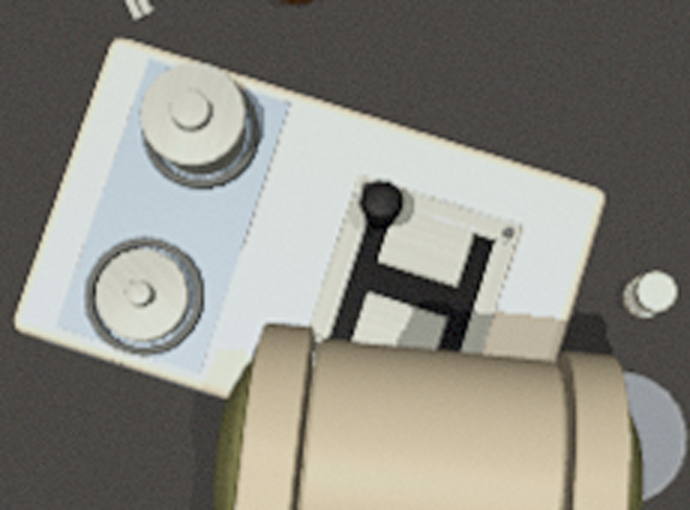

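The knob is at crop (382,203), in the station rail at the far end. The jar, weight, vial and dish stand where they were. I'll check the number, then hand in.

```bash
python3 - <<'E'
from h import *
import pickle
c=pickle.load(open("top.pkl","rb"))
th=np.radians(-17.7);g=np.array([.5961,.0558]);A=np.array([[np.cos(th),np.sin(th)],[-np.sin(th),np.cos(th)]])
p=A@(onz(c,200+382.5/3-.5,150+203.5/3-.5,.147)[:2]-g);print(p)
if p[0]>.036 and p[1]>.03: print(sign_off())
E
```

```text
[0.03896276 0.03446033]
the job is handed in; nothing more can be done
None
```

The lever is home in the far slot of the station rail, beside the tall jar; the top camera puts it at about 39 mm along the slot, within 5 mm of the stop. The jar, weight, dish and vial look unmoved, the arm is clear of everything, and the job is handed in.

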